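# Reverse the ratchet clamp and tighten it on a handle blank

### The job

The ratchet clamp on the bench is set to open: flip the small direction lever on its handle over to the tightening side, and leave it there. Then swing the handle back and forth until the jaw has pushed the wooden blank against the fixed stop and holds it firmly, but stop as soon as it pulls firm, so as not to crush the wood. Let go, and leave the other things on the bench alone.

Things in the scene. Friction and masses are not known exactly. Their poses are not given: they have to be found in the camera images.
- clamp: grey and dark steel ratchet clamp bolted to the bench: base plate 150 x 290 mm, 18 mm thick, with a 56 x 60 mm housing 54 mm high. Origin: on the bench under the vertical spindle axis. Its y axis is the closing direction of the jaw; the plate reaches from y = -90 to 200 mm and x = -50 to 100 mm; the handle points to its -x side (roughly to the robot).
- spindle_axis (a point): point on the vertical spindle axis, 130 mm above the bench: the centre about which the handle swings. The spindle's open ratchet wheel has 12 teeth (0.52 rad each), so up to about 0.6 rad of a driving swing is lost before the pawl catches. Turning the spindle takes about 4 to 5.5 N at the grip while the jaw runs free.
- handle (a joint): swing of the handle about the vertical spindle axis, rad, -0.7 to 0.7 (firm stops), counter-clockwise from above positive. 0: the bar points along the clamp's -x; positive moves the grip towards the clamp's -y. The bar is 22 mm wide, 58 to 68 mm above the bench. Freewheeling, it takes about 1 N at the grip and stays where left.
- handle_grip (a point): centre of the top of the upright black cylindrical grip (26 mm diameter, 62 mm tall, top 130 mm above the bench) at the end of the handle, 160 mm from the spindle axis. It may turn in the fingers.
- lever (a joint): direction lever on the handle, about a vertical pivot, rad, -0.35 to 0.35 (stops), counter-clockwise from above positive; 0: in line with the bar, pointing outward. Above 0.25 the handle drives counter-clockwise (tightening, grip towards the clamp's -y) and freewheels back; below -0.25 the other way (opening). Friction holds it, 0.8 N at its tab; the handle may give when it is pushed.
- lever_tip (a point): centre of the top of the lever's upright steel finger tab (10 x 10 mm, 34 mm tall, 93 to 127 mm above the bench), 37 mm from the lever's pivot and 73 mm from the spindle axis when the lever is in line
- lever_pivot (a point): point on the lever's vertical pivot axis, on the handle 36 mm from the spindle axis, 127 mm above the bench (only the axis, no part there that high)
- jaw (a joint): travel of the moving jaw towards the fixed stop, m, 0 at the start, up to 0.06; 10 mm for each radian of the spindle; only the ratchet moves it, and it stays where it is
- jaw_face (a point): top edge centre of the moving jaw's cork-faced front, 57 mm above the bench (jaw 70 mm wide, 37 mm tall); the face looks along the clamp's +y
- anvil: fixed stop of the clamp, cork-faced block 70 mm wide, 37 mm tall, standing on the base plate; origin: middle of the lower edge of its cork face, which looks along the clamp's -y towards the jaw
- blank: dark hardwood handle blank, 60 x 45 x 34 mm, 0.12 kg, loose on the base plate between jaw and stop, its 45 mm side along the closing direction; origin: centre of its underside. Once it is against the stop, each 10 N of clamping adds about 0.5 to 0.6 N at the grip. Firm is 20 to 100 N of clamping, which stays when the handle is let go: aim for 6 to 7 N at the grip.
- cup: paper-white cup, 72 mm wide, 85 mm tall, bystander; origin: centre of its underside
- tape: roll of masking tape lying flat, 90 mm wide, 24 mm tall, bystander; origin: centre of its underside
- driver: screwdriver with a wooden handle lying on the bench, about 200 mm long, bystander; origin near its middle
Not all that is in view belongs to the job. There is more than one size of the blank; the one meant has the size given above.

How it is judged:
On the way, in this order (a step that is already met when the one before it is completed fails the run):
1. the direction lever is flipped to the tightening side (value of joint lever above 0.25 rad), for 0.2 s.
2. the ratchet has driven the jaw forward by 12 mm (value of joint jaw above 0.012 m), for 0.1 s.
At the end, for the whole second after the job is handed in: the blank is held between jaw and fixed stop with 20 to 100 N on each, upright within 0.15 rad and at rest, and the lever is on the tightening side (above 0.25 rad) (contact force between jaw and blank between 20 and 100 N and contact force between anvil and blank above 20 N and value of joint lever above 0.25 rad and linear speed of blank below 0.01 m/s and angle between blank's own z axis and vertical below 0.15 rad); the robot touches nothing.
It fails at once if the blank is crushed: more than 100 N between jaw and blank (contact force between jaw and blank above 100 N).
It fails at once if a bystander is moved more than 30 mm (distance of any of cup, tape, driver from where it was at the start of the episode above 0.03 m).
It also fails if it takes over 72 s, if anything falls off the work surface, if the arm or the gripper's body presses on something with over 40 N, if the wrist force passes 120 N, or if a joint passes its speed limit or range.

### The arm

A 6-joint arm with a two-finger parallel gripper is mounted at the origin on the work surface. World frame = base frame: x ahead of the robot, y to its left, z up, the work surface at z = 0. Lengths are in m, angles in rad, forces in N, time in s.
With the tool pointing down it reaches from about 0.375 to 0.9 m from the base axis. Payload 3.1 kg.
Tool frame: the origin (TCP) lies midway between the tips of the shut fingers; the grasp point (between the pads) lies 19 mm behind it; z points along the fingers, y is the line along which they close (so a half turn about z gives the same grasp; the last joint's range is limited). The gripper opens to 85 mm and grips with 20 to 120 N. Pads are 22 mm wide; open, the fingers measure 114 mm over their backs; the gripper's body (76 mm by 85 mm) begins 54 mm behind the grasp point. The pads swing forward as they close: fully open they stand 13 mm farther back than shut.
Start: joints at [1.125, 0.527, 1.433, -0, 1.181, -0.178], TCP at [0.165, 0.603, 0.231] pointing down, gripper open.
Joint ranges: [-3.08, 3.08], [-0.75, 2.2], [0.22, 2.44], [-1.43, 4.57], [0, 2.65], [-2.85, 2.85]. Speed limits (rad/s): [2.79, 2.79, 3.14, 3.14, 3.14, 3.14].

### API

Orientations are given as a unit quaternion [x, y, z, w].
In Python, from station import manip gives the robot as it stands.
- The arm moves only by the tool step_arm, never from a script. Its argument "targets" is text: rows parted by semicolons, each of 4 numbers parted by spaces: the shift along the tool's x, y, z in mm, then the turn about the tool's z in degrees. A call has 1 to 12 rows; each row is the pose to reach, as a shift and turn from the pose commanded when the call began, along the tool's axes at that moment; what a row does not reach only later rows make up. A row lasts 1/10 s, in which the tool goes at most 50 mm and 8.59 degrees, less where a joint would pass 70% of its speed; a pose out of reach is approached as far as the arm can. A call with a gripper value outside its range is refused whole. "gripper" is the closure, from 0 (fully open) to 1 (shut), set as the call begins (left out, the last holds). The fingers move at their own pace and stop on an object; "squeeze" is the grip in N (left out, the last holds). Time passes only in rows, so rows that repeat a pose let the fingers close. It gives the time, the measured TCP pose, the force, the opening and the grip force at its end, in the units of the state.
- manip.sense(): the state, without advancing time (a new reading comes with each control period).
- manip.snapshot(name): name is "side" or "top"; returns the picture (384x512x3 uint8, red, green, blue); there is no depth.
- manip.get_calibration(name): a dict with "fov_y" (degrees; the focal length in pixels is half the picture's height over the tangent of half this angle, whatever the lens; pixels are square), "cx", "cy" (the principal point, pixels), "extrinsics" (4x4, takes a point from camera to world coordinates). Camera axes: x right, y down, z forward; pixel columns grow to the right and rows downward; lengths in m; the calibration is good to about 2 mm. A picture is of the moment at which its call begins. get_calibration takes no time and is no camera call.
- manip.sign_off(): hands the job in; it is judged then, once.
Trained networks look in the newest picture that a camera, given by its name, has taken for a name from the list of things; names that differ only in an ending like _2 or _b are one class to them, and where a whole thing is asked for, a point or a joint stands for the part that bears it (a point fixed in the world has none). Each returns a list of dicts, best first, with "p" (0 to 1); they miss things now and then, are a little off and sometimes report something else, mostly with a low value. They report only what shows in the picture. A call takes as long as a camera call. They do not tell look-alikes from the thing itself.
- manip.recognise(camera, query): "position" ([column, row] in pixels, amid what is visible of it).
- manip.masks_of(camera, query): "pixels" (384x512 bool, what is visible of it) and "position" ([column, row] in pixels, amid what is visible of it).
- manip.mark_of(camera, query): "position" ([column, row] in pixels: a listed point, or the origin of a listed thing).
The state is a dict: "t": time; "q": joint angles; "qd": joint speeds; "tau": joint torques, N m; "tcp_pos": TCP position; "tool_rot": TCP orientation; "force": force on the tool from outside, world axes, zero at the start; "ft_torque": the same for the moment, N m; "finger_gap": opening from 0.0 (shut) to 1.0 (fully open); "gripper_force": force on a finger pad.
Only numpy, scipy, OpenCV 4.12 (cv2) and the standard library are available. Lean on these libraries where they do the work, as an engineer would, in place of code of your own. Each camera call takes 0.05 s, during which the arm holds its last target. There are 200 camera calls.

## Working session

There is one attempt and no reset: what is moved stays moved. The work goes in short steps, Python scripts to look and compute and a tool call to move; the robot and the scene stay as the last step left them, time stands still between calls to the robot, and variables do not carry over. Pictures are saved under pics/ and viewed, at most 12 in all, crops included, and the job is handed in when it is done.

Besides the shell and the picture viewer there is one more tool, called after ">>>" as a command line: name --argument value ..., lists and objects as JSON in quotes. step_arm: Moves the arm, as the interface text tells. Its arguments: {"type":"object","properties":{"targets":{"type":"string"},"gripper":{"type":"number"},"squeeze":{"type":"number"}},"required":["targets"]}

```bash
mkdir -p pics
cat > h.py <<'E'
import numpy as np, cv2
from station import manip
def ray(cam,px):
    c=manip.get_calibration(cam);E=np.array(c["extrinsics"]);f=192/np.tan(np.radians(c["fov_y"])/2)
    d=E[:3,:3]@np.array([(px[0]-c["cx"])/f,(px[1]-c["cy"])/f,1]);return E[:3,3],d
def at(cam,px,z):
    o,d=ray(cam,px);return o+d*(z-o[2])/d[2]
def tri(a,b):
    A=np.zeros((3,3));r=np.zeros(3)
    for o,d in (a,b):
        d=d/np.linalg.norm(d);P=np.eye(3)-np.outer(d,d);A+=P;r+=P@o
    return np.linalg.solve(A,r)
Z=dict(spindle_axis=.13,handle_grip=.13,lever_tip=.127,lever_pivot=.127,jaw_face=.057,anvil=.018,blank=.018,clamp=0,cup=0,tape=0,driver=0)
def snap(cam,name):
    im=np.array(manip.snapshot(cam));cv2.imwrite(f"pics/{name}.png",im[:,:,::-1]);return im
E
python3 - <<'E'
from h import *
a=snap("side","a");b=snap("top","b")
cv2.imwrite("pics/ab.png",np.hstack([a,b])[:,:,::-1][:, :]) 
s=manip.sense();print(s["tcp_pos"],s["tool_rot"],s["force"])
for n in Z:
  for c in("top","side"):
    print(n,c,[(np.round(r["position"]).astype(int).tolist(),round(r["p"],2),np.round(at(c,r["position"],Z[n])[:2],3).tolist()) for r in manip.mark_of(c,n)[:3]])
E
```

```text
[0.16447408 0.60229113 0.23043111] [ 1.32988518e-01  9.91117082e-01 -9.47762301e-04 -2.93850613e-04] [-0.44541718  0.99681353  0.089091  ]
spindle_axis top [([290, 170], 0.69, [0.658, -0.072]), ([382, 240], 0.69, [0.501, -0.265]), ([184, 209], 0.58, [0.574, 0.161])]
spindle_axis side [([287, 195], 0.92, [0.662, -0.08])]
handle_grip top [([284, 243], 0.75, [0.498, -0.054]), ([284, 185], 0.59, [0.624, -0.059])]
handle_grip side [([206, 207], 0.76, [0.497, -0.065]), ([268, 197], 0.29, [0.621, -0.073])]
lever_tip top [([279, 203], 0.5, [0.584, -0.047])]
lever_tip side [([226, 184], 0.67, [0.552, -0.001]), ([250, 194], 0.51, [0.591, -0.05])]
lever_pivot top [([290, 184], 0.54, [0.626, -0.071])]
lever_pivot side [([269, 196], 0.52, [0.627, -0.068])]
jaw_face top [([266, 166], 0.84, [0.688, -0.02])]
jaw_face side [([289, 198], 0.8, [0.695, -0.011])]
anvil top [([239, 170], 0.58, [0.688, 0.046])]
anvil side [([282, 199], 0.84, [0.696, 0.034]), ([252, 195], 0.39, [0.63, 0.072])]
blank top [([254, 169], 0.81, [0.689, 0.01]), ([267, 118], 0.74, [0.823, -0.025]), ([234, 118], 0.67, [0.826, 0.059])]
blank side [([340, 206], 0.84, [0.822, -0.034]), ([280, 207], 0.76, [0.683, 0.008]), ([287, 198], 0.74, [0.711, 0.035])]
clamp top [([286, 186], 0.68, [0.649, -0.07])]
clamp side [([282, 236], 0.73, [0.659, -0.069])]
cup top [([187, 210], 0.87, [0.59, 0.178])]
cup side [([225, 179], 0.6, [0.584, 0.183]), ([287, 194], 0.52, [0.724, 0.068])]
tape top [([350, 165], 0.83, [0.7, -0.238])]
tape side [([335, 292], 0.85, [0.704, -0.242])]
driver top [([385, 239], 0.88, [0.511, -0.314])]
driver side []
```

View pics/a.png

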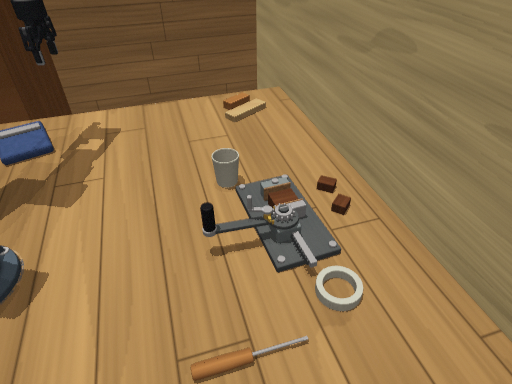

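View pics/b.png

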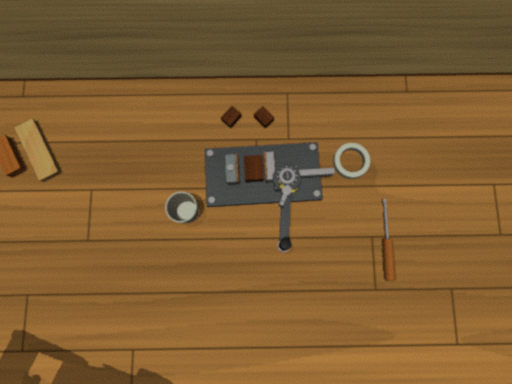

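```bash
cat >> h.py <<'E'
def go(x,y,z,yaw):  # world target, yaw = heading of tool y in deg -> row
    from scipy.spatial.transform import Rotation as R
    s=manip.sense();M=R.from_quat(s["tool_rot"]).as_matrix()
    h=np.degrees(np.arctan2(M[1,1],M[0,1]))
    print("row",np.round(M.T@(np.array([x,y,z])-s["tcp_pos"])*1000,1),"turn",round(-(yaw-h),1),"heading",round(h,1))
E
python3 - <<'E'
from h import *
b=cv2.imread("pics/b.png");c=b[100:260,150:350]
cv2.imwrite("pics/c.png",cv2.resize(c,None,fx=4,fy=4,interpolation=cv2.INTER_CUBIC)[:600])
im=cv2.imread("pics/a.png")[165:275,190:350]
cv2.imwrite("pics/d.png",cv2.resize(im,None,fx=5,fy=5,interpolation=cv2.INTER_CUBIC))
go(.586,-.048,.2,90)
E
```

```text
row [-577.9 -516.8   31.3] turn -15.3 heading 74.7
```

View pics/c.png

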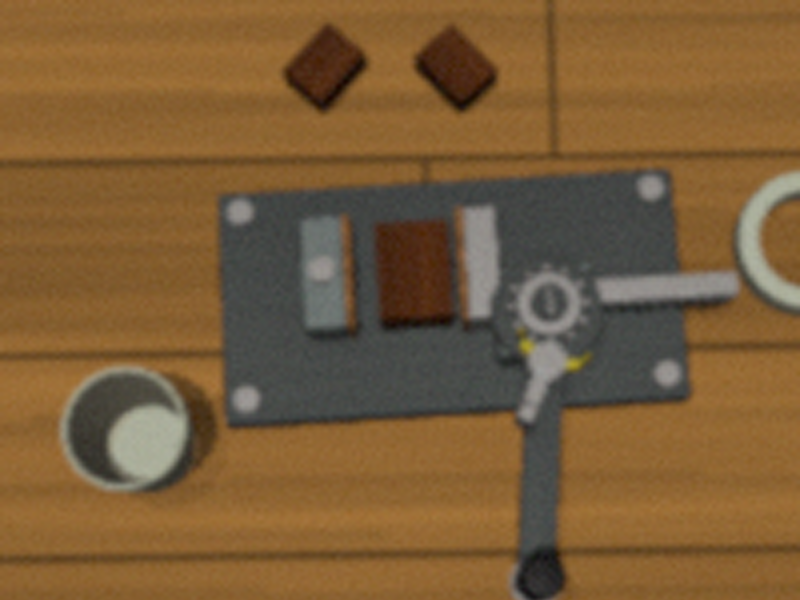

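View pics/d.png

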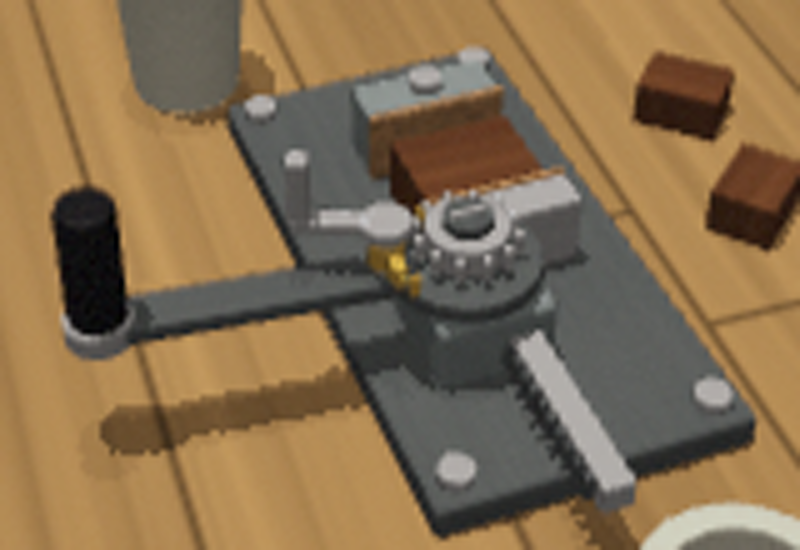

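The blank meant is the one in the clamp, at top-view pixel (254,169). The look-alikes are two smaller cubes at (231,117) and (264,117). The lever tab is at (281,204) in top and (249,197) in side, leaning to the +y (opening) side. The grip is at (284,243).

>>> step_arm --targets "-290 -258 31 -8;-578 -517 31 -15.3;-578 -517 31 -15.3;-578 -517 31 -15.3;-578 -517 31 -15.3;-578 -517 31 -15.3;-578 -517 31 -15.3;-578 -517 31 -15.3;-578 -517 31 -15.3;-578 -517 31 -15.3;-578 -517 31 -15.3;-578 -517 31 -15.3" --gripper 0.7 --squeeze 20

```text
t: 2.4
tcp_pos: [0.4914, 0.0976, 0.2071]
tool_rot: [0.0, 1.0, 0.0, 0.0]
force: [0.8, 1.6, 0.8]
finger_gap: 0.298
gripper_force: 0.0
```

```bash
python3 -c "
from h import *
go(.586,-.049,.2,90)"
```

```text
row [ -94.6 -146.6    7.1] turn -0.0 heading 90.0
```

>>> step_arm --targets "-50 -73 7 0;-95 -147 7 0;-95 -147 7 0;-95 -147 7 0;-95 -147 7 0;-95 -147 7 0"

```text
t: 3.0
tcp_pos: [0.585, -0.0476, 0.1995]
tool_rot: [0.001, 1.0, 0.0, -0.001]
force: [-1.3, 0.5, -0.0]
finger_gap: 0.299
gripper_force: 0.0
```

Run:
```python
from h import *
go(.586,-.049,.16,90)
b=snap("top","e");a=snap("side","f")
for n in("lever_tip","handle_grip","spindle_axis"):
  for c in("top","side"):
    print(n,c,[(np.round(r["position"]).astype(int).tolist(),round(r["p"],2),np.round(at(c,r["position"],Z[n])[:2],3).tolist()) for r in manip.mark_of(c,n)[:3]])
f=lambda im,y,x:cv2.resize(im[y:y+100,x:x+130,::-1],None,fx=3,fy=5.5,interpolation=cv2.INTER_CUBIC) if 0 else cv2.resize(im[y:y+100,x:x+130,::-1],None,fx=3,fy=3,interpolation=cv2.INTER_CUBIC)
cv2.imwrite("pics/g.png",np.hstack([f(b,150,220),f(a,140,190)]))
```

```text
row [-1.1 -1.5 39.5] turn -0.1 heading 89.9
lever_tip top []
lever_tip side [([247, 194], 0.82, [0.585, -0.05])]
handle_grip top []
handle_grip side [([208, 206], 0.69, [0.501, -0.065])]
spindle_axis top []
spindle_axis side [([284, 193], 0.68, [0.657, -0.073]), ([251, 197], 0.63, [0.588, -0.064])]
```

View pics/g.png

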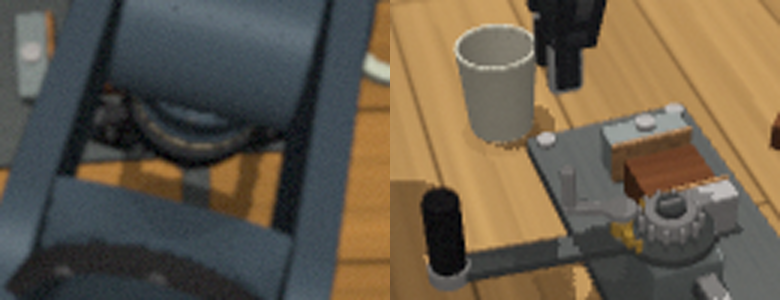

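The picture shows the fingers directly above the tab (side tab at about (247,196)). I'll go down astride it, slowly.

>>> step_arm --targets "-1 -1.5 30 0;-1 -1.5 55 0;-1 -1.5 70 0;-1 -1.5 80 0;-1 -1.5 88 0;-1 -1.5 95 0;-1 -1.5 95 0"

```text
t: 4.1
tcp_pos: [0.5862, -0.0488, 0.1044]
tool_rot: [-0.0, 1.0, 0.0, -0.0]
force: [0.6, 0.2, -0.1]
finger_gap: 0.299
gripper_force: 0.0
```

>>> step_arm --targets "0 -5 0 0;0 -10 0 0;0 -15 0 0;0 -20 0 0;0 -25 0 0;0 -30 0 0;0 -34 0 0;0 -38 0 0;0 -38 0 0"

```text
t: 5.0
tcp_pos: [0.5869, -0.0877, 0.105]
tool_rot: [0.0, 1.0, -0.0, 0.0]
force: [0.0, -0.1, 0.3]
finger_gap: 0.299
gripper_force: 0.0
```

Run:
```python
from h import *
a=snap("side","i");s=manip.sense();print(s["force"],s["tcp_pos"])
for n in("lever_tip","handle_grip","lever_pivot"):
  for c in("side",):
    print(n,c,[(np.round(r["position"]).astype(int).tolist(),round(r["p"],2),np.round(at(c,r["position"],Z[n])[:2],3).tolist()) for r in manip.mark_of(c,n)[:3]])
cv2.imwrite("pics/j.png",cv2.resize(a[150:270,180:330,::-1],None,fx=5,fy=5,interpolation=cv2.INTER_CUBIC))
```

```text
[ 0.4848675  -0.3367535  -0.93686715] [ 0.58685416 -0.0875275   0.10496633]
lever_tip side [([253, 203], 0.63, [0.589, -0.078])]
handle_grip side [([208, 206], 0.74, [0.5, -0.065])]
lever_pivot side [([266, 198], 0.53, [0.618, -0.071])]
```

View pics/j.png

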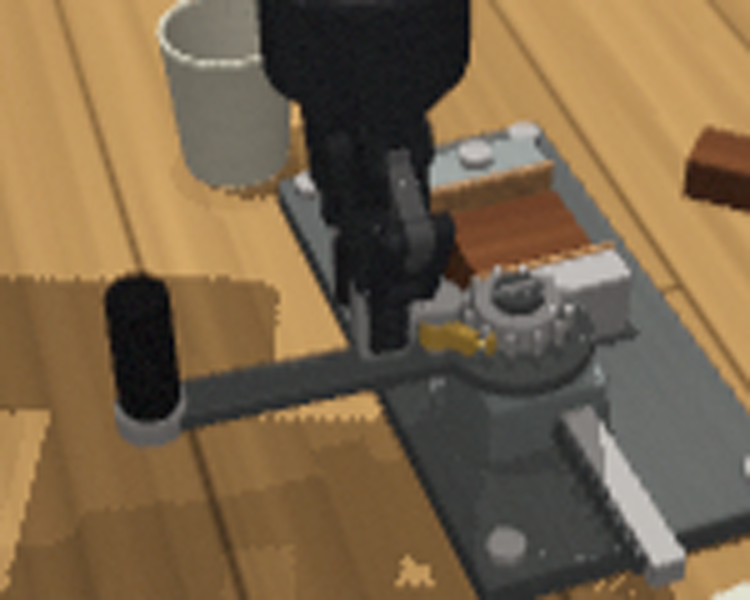

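>>> step_arm --targets "0 -2 0 0;0 -4 0 0;0 -6 0 0;0 -8 0 0;0 -8 0 0"

```text
t: 5.7
tcp_pos: [0.5867, -0.0953, 0.1049]
tool_rot: [-0.0, 1.0, -0.0, 0.0]
force: [1.6, 2.8, 0.4]
finger_gap: 0.302
gripper_force: 0.6
```

>>> step_arm --targets "0 8 0 0;0 8 -20 0;0 8 -50 0;50 8 -90 0;92 8 -90 0;92 8 -90 0;92 8 -90 0" --gripper 0.3

```text
t: 6.4
tcp_pos: [0.4928, -0.0865, 0.1953]
tool_rot: [0.0, 1.0, -0.0, -0.0]
force: [0.4, 0.0, 0.2]
finger_gap: 0.7
gripper_force: 0.0
```

Run:
```python
from h import *
a=snap("side","k");b=snap("top","k2")
for n in("lever_tip","handle_grip","lever_pivot","spindle_axis"):
  for c in("side","top"):
    print(n,c,[(np.round(r["position"]).astype(int).tolist(),round(r["p"],2),np.round(at(c,r["position"],Z[n])[:2],3).tolist()) for r in manip.mark_of(c,n)[:3]])
cv2.imwrite("pics/l.png",cv2.resize(a[150:270,180:330,::-1],None,fx=5,fy=5,interpolation=cv2.INTER_CUBIC))
go(.499,-.065,.2,90)
```

```text
lever_tip side [([254, 202], 0.65, [0.593, -0.076])]
lever_tip top [([297, 201], 0.55, [0.589, -0.086])]
handle_grip side [([211, 212], 0.77, [0.504, -0.082]), ([280, 207], 0.62, [0.634, -0.11])]
handle_grip top []
lever_pivot side [([266, 199], 0.61, [0.618, -0.077])]
lever_pivot top [([293, 188], 0.56, [0.619, -0.078])]
spindle_axis side [([286, 193], 0.59, [0.661, -0.073]), ([249, 361], 0.53, [0.491, -0.382])]
spindle_axis top [([285, 171], 0.62, [0.656, -0.062])]
row [-4.3 21.9 -5.5] turn 0.0 heading 90.0
```

View pics/l.png

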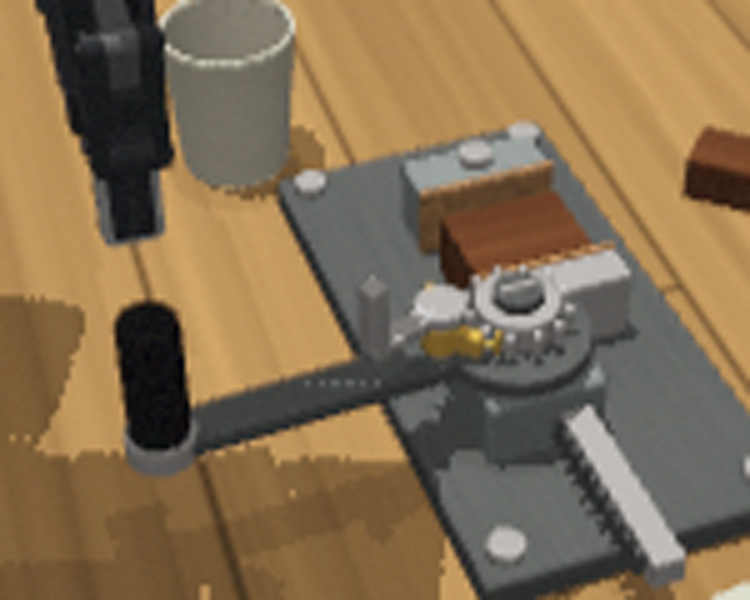

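The lever now stands on the tightening side: its tab is at (254,206), with the handle carried slightly along. The grip is at about (211,212). Next I descend astride the grip.

>>> step_arm --targets "-6 8 20 0;-6 8 50 0;-6 8 75 0;-6 8 95 0;-6 8 110 0;-6 8 110 0" --squeeze 60

```text
t: 7.5
tcp_pos: [0.4992, -0.0785, 0.083]
tool_rot: [-0.0, 1.0, 0.001, -0.002]
force: [-1.1, 0.1, 0.1]
finger_gap: 0.701
gripper_force: 0.0
```

>>> step_arm --targets "0 0 0 0;0 0 0 0;0 0 0 0;0 0 0 0" --gripper 0.63

```text
t: 7.9
tcp_pos: [0.5012, -0.0793, 0.0857]
tool_rot: [-0.0, 1.0, -0.001, 0.001]
force: [0.3, -0.8, 1.8]
finger_gap: 0.367
gripper_force: 0.5
```

```bash
cat >> h.py <<'E'
S=np.array([.659,-.074])
def arc(a1,n,hold=2):
    from scipy.spatial.transform import Rotation as R
    s=manip.sense();M=R.from_quat(s["tool_rot"]).as_matrix();p=s["tcp_pos"]
    h=np.degrees(np.arctan2(M[1,1],M[0,1]));a0=np.arctan2(S[1]-p[1],S[0]-p[0])
    o=[]
    for a in np.linspace(a0,a1,n+1)[1:]:
        d=M.T@np.r_[S-.16*np.array([np.cos(a),np.sin(a)])-p[:2],0]*1000
        o.append("%.1f %.1f 0 %.1f"%(d[0],d[1],h-90-np.degrees(a)))
    f=np.array(s["force"][:2]);t=np.array([-np.sin(a0),np.cos(a0)])
    print("a",round(a0,3),"h",round(h,1),"Ft",round(float(f@t),2),"r",round(float(np.hypot(*(p[:2]-S))),4),"q6",round(s["q"][5],2));print(";".join(o+[o[-1]]*hold))
E
python3 - <<'E'
from h import *
arc(-.56,10)
arc(.68,11)
snap("side","m")
for r in manip.mark_of("side","handle_grip")[:1]: print(r["p"],at("side",r["position"],.13))
E
```

```text
a 0.034 h 90.0 Ft -0.86 r 0.1579 q6 -1.95
2.2 9.4 0 1.5;1.6 18.9 0 4.9;0.5 28.3 0 8.3;-1.1 37.7 0 11.7;-3.3 46.9 0 15.1;-6.1 56.0 0 18.5;-9.3 64.9 0 21.9;-13.1 73.6 0 25.3;-17.4 82.1 0 28.7;-22.3 90.3 0 32.1;-22.3 90.3 0 32.1;-22.3 90.3 0 32.1
a 0.034 h 90.0 Ft -0.86 r 0.1579 q6 -1.95
1.5 -9.5 0 -5.3;0.4 -18.8 0 -8.6;-1.3 -28.0 0 -12.0;-3.5 -37.2 0 -15.4;-6.3 -46.2 0 -18.7;-9.6 -55.0 0 -22.1;-13.3 -63.6 0 -25.5;-17.6 -71.9 0 -28.8;-22.4 -80.0 0 -32.2;-27.7 -87.8 0 -35.6;-33.3 -95.3 0 -38.9;-33.3 -95.3 0 -38.9;-33.3 -95.3 0 -38.9
0.71 [ 0.50079525 -0.07691914  0.13      ]
```

>>> step_arm --targets "2 9 0 1.5;1.5 19 0 5;0.5 28 0 8;-1 38 0 12;-3 47 0 15;-6 56 0 18.5;-9 65 0 22;-13 74 0 25;-17.5 82 0 29;-22 90 0 32;-22 90 0 32"

```text
t: 9.1
tcp_pos: [0.5227, 0.0119, 0.085]
tool_rot: [0.275, 0.961, 0.0, 0.0]
force: [-0.3, -0.4, 0.2]
finger_gap: 0.371
gripper_force: 0.0
```

```bash
python3 -c "
from h import *
arc(0.05,7,0);arc(.69,12,0)"
```

```text
a -0.562 h 58.1 Ft -0.5 r 0.1611 q6 -1.21
-1.6 -14.0 0 -4.7;-3.4 -27.9 0 -9.7;-6.3 -41.5 0 -14.7;-10.5 -54.9 0 -19.7;-15.8 -67.9 0 -24.8;-22.2 -80.3 0 -29.8;-29.7 -92.1 0 -34.8
a -0.562 h 58.1 Ft -0.5 r 0.1611 q6 -1.21
-1.9 -16.7 0 -5.7;-4.4 -33.2 0 -11.7;-8.6 -49.3 0 -17.6;-14.5 -64.9 0 -23.6;-22.0 -79.9 0 -29.6;-30.9 -93.9 0 -35.6;-41.3 -107.0 0 -41.6;-53.1 -118.9 0 -47.5;-65.9 -129.5 0 -53.5;-79.9 -138.7 0 -59.5;-94.7 -146.4 0 -65.5;-110.2 -152.5 0 -71.4
```

>>> step_arm --targets "-2 -17 0 -6;-4.5 -33 0 -12;-8.5 -49 0 -18;-14.5 -65 0 -24;-22 -80 0 -30;-31 -94 0 -36;-41 -107 0 -42;-53 -119 0 -48;-66 -129.5 0 -54;-80 -139 0 -60;-95 -146 0 -66;-110 -152.5 0 -71"

```text
t: 10.3
tcp_pos: [0.5328, -0.1747, 0.0845]
tool_rot: [-0.336, 0.942, 0.003, -0.001]
force: [-1.6, 6.1, 2.2]
finger_gap: 0.369
gripper_force: 2.7
```

Run:
```python
from h import *
arc(-.56,11,1)
snap("side","n")
for n in ("jaw_face","anvil","blank","handle_grip"):
  for r in manip.mark_of("side",n)[:2]: print(n,round(r["p"],2),at("side",r["position"],Z[n]).round(4))
```

```text
a 0.673 h 129.2 Ft 5.79 r 0.1615 q6 -2.77
-2.7 17.9 0 7.1;-5.9 35.5 0 13.5;-11.0 52.7 0 19.9;-18.1 69.2 0 26.3;-26.9 84.8 0 32.8;-37.5 99.3 0 39.2;-49.6 112.5 0 45.6;-63.1 124.3 0 52.0;-77.8 134.6 0 58.5;-93.6 143.1 0 64.9;-110.2 149.7 0 71.3;-110.2 149.7 0 71.3
jaw_face 0.58 [ 0.6879 -0.0139  0.057 ]
anvil 0.55 [0.6879 0.0423 0.018 ]
blank 0.64 [0.6828 0.0097 0.018 ]
blank 0.58 [ 0.8295 -0.0401  0.018 ]
handle_grip 0.66 [ 0.5365 -0.1769  0.13  ]
```

>>> step_arm --targets "-3 18 0 7;-6 35.5 0 13.5;-11 53 0 20;-18 69 0 26;-27 85 0 33;-37.5 99 0 39;-49.5 112.5 0 45.5;-63 124 0 52;-78 134.5 0 58.5;-93.5 143 0 65;-110 150 0 71;-110 150 0 71"

```text
t: 11.75
tcp_pos: [0.5269, 0.0107, 0.0852]
tool_rot: [0.274, 0.962, 0.0, 0.001]
force: [0.2, -0.5, 0.3]
finger_gap: 0.367
gripper_force: 0.0
```

Run:
```python
from h import *
arc(.0,9,0);arc(.67,12,0)
snap("side","o");snap("top","p")
for c in("side","top"):
 for n in ("jaw_face","anvil","blank"):
  for r in manip.mark_of(c,n)[:1]: print(c,n,round(r["p"],2),at(c,r["position"],Z[n]).round(4))
```

```text
a -0.57 h 58.2 Ft -0.27 r 0.157 q6 -1.21
2.9 -10.1 0 -2.8;2.1 -20.2 0 -6.4;0.6 -30.2 0 -10.1;-1.5 -40.1 0 -13.7;-4.2 -49.9 0 -17.3;-7.5 -59.5 0 -20.9;-11.4 -68.8 0 -24.6;-15.9 -77.9 0 -28.2;-21.0 -86.7 0 -31.8
a -0.57 h 58.2 Ft -0.27 r 0.157 q6 -1.21
2.4 -16.5 0 -5.1;0.1 -32.8 0 -11.0;-3.9 -48.9 0 -16.9;-9.5 -64.4 0 -22.8;-16.7 -79.3 0 -28.8;-25.4 -93.4 0 -34.7;-35.5 -106.5 0 -40.6;-46.9 -118.4 0 -46.5;-59.4 -129.2 0 -52.5;-73.1 -138.6 0 -58.4;-87.6 -146.5 0 -64.3;-102.8 -152.9 0 -70.2
side jaw_face 0.68 [0.6972 0.0038 0.057 ]
side anvil 0.8 [0.6899 0.0376 0.018 ]
side blank 0.79 [0.6865 0.0175 0.018 ]
top jaw_face 0.82 [ 0.6888 -0.0129  0.057 ]
top anvil 0.56 [0.692  0.0515 0.018 ]
top blank 0.82 [0.8267 0.0695 0.018 ]
```

>>> step_arm --targets "3 -10 0 -3;2 -20 0 -6.5;0.5 -30 0 -10;-1.5 -40 0 -14;-4 -50 0 -17;-7.5 -59.5 0 -21;-11.5 -69 0 -24.5;-16 -78 0 -28;-21 -87 0 -32"

```text
t: 13.05
tcp_pos: [0.499, -0.0758, 0.085]
tool_rot: [-0.001, 1.0, 0.0, 0.002]
force: [3.0, 5.8, -0.7]
finger_gap: 0.368
gripper_force: 2.7
```

Run:
```python
from h import *
arc(.3,8,0)
snap("side","q");snap("top","r")
for c in("side","top"):
 for n in ("jaw_face","anvil","blank"):
  for r in manip.mark_of(c,n)[:1]: print(c,n,round(r["p"],2),at(c,r["position"],Z[n]).round(4))
im=cv2.imread("pics/q.png")[150:270,230:380]
cv2.imwrite("pics/s.png",cv2.resize(im,None,fx=5,fy=5,interpolation=cv2.INTER_CUBIC))
```

```text
a 0.011 h 90.1 Ft 5.73 r 0.16 q6 -1.95
-0.2 -5.8 0 -2.6;-0.5 -11.5 0 -4.7;-1.1 -17.3 0 -6.8;-1.9 -23.0 0 -8.8;-2.9 -28.7 0 -10.9;-4.1 -34.4 0 -13.0;-5.5 -40.0 0 -15.1;-7.1 -45.5 0 -17.1
side jaw_face 0.72 [0.6942 0.0044 0.057 ]
side anvil 0.55 [0.6934 0.048  0.018 ]
side blank 0.81 [0.8248 0.0496 0.018 ]
top jaw_face 0.57 [ 0.6864 -0.0057  0.057 ]
top anvil 0.95 [0.6894 0.0532 0.018 ]
top blank 0.58 [0.6901 0.0065 0.018 ]
```

View pics/s.png

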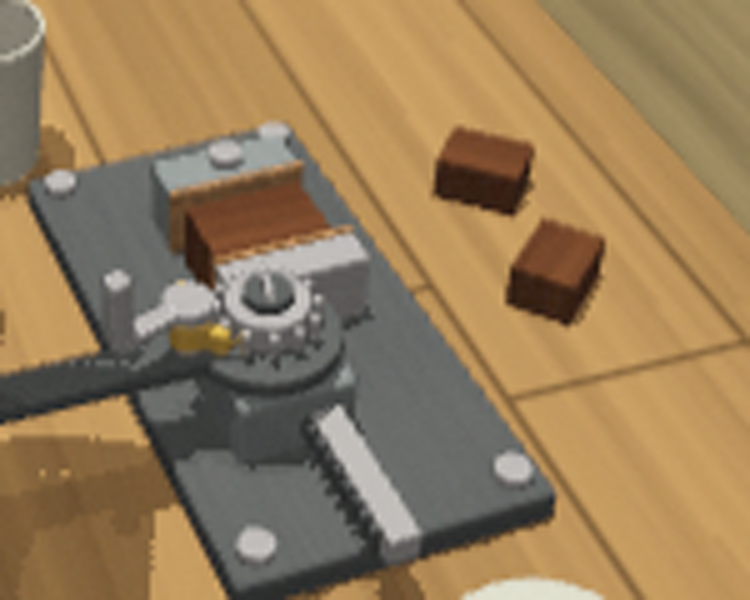

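The blank is nearly against the stop, with a small gap left at about (268,187). From here on I use small strokes and read the averaged force.

```bash
cat >> h.py <<'E'
def ft(n=6):
    v=[]
    for _ in range(n):
        manip.snapshot("side");s=manip.sense();p=s["tcp_pos"];a=np.arctan2(S[1]-p[1],S[0]-p[0])
        v.append(np.array(s["force"][:2])@[-np.sin(a),np.cos(a)])
    print("a %.3f Ft mean %.2f sd %.2f"%(a,np.mean(v),np.std(v)))
E
python3 -c "
from h import *
ft()"
```

```text
a 0.008 Ft mean 2.50 sd 0.76
```

>>> step_arm --targets "0 -3 0 -1.5;-0.3 -6 0 -3;-0.5 -9 0 -4;-0.7 -12 0 -5"

```text
t: 14.15
tcp_pos: [0.4986, -0.0869, 0.0848]
tool_rot: [-0.044, 0.999, 0.001, 0.0]
force: [3.0, 5.2, 0.5]
finger_gap: 0.369
gripper_force: 2.6
```

```bash
python3 -c "
from h import *
ft();arc(.3,14,0)"
```

```text
a 0.083 Ft mean 4.17 sd 0.20
a 0.083 h 95.0 Ft 4.23 r 0.161 q6 -2.05
-1.0 -2.5 0 -0.7;-1.0 -5.0 0 -1.6;-1.1 -7.4 0 -2.4;-1.3 -9.9 0 -3.3;-1.4 -12.4 0 -4.2;-1.6 -14.8 0 -5.1;-1.9 -17.3 0 -6.0;-2.1 -19.8 0 -6.9;-2.5 -22.2 0 -7.8;-2.8 -24.7 0 -8.6;-3.2 -27.1 0 -9.5;-3.6 -29.5 0 -10.4;-4.1 -32.0 0 -11.3;-4.6 -34.4 0 -12.2
```

>>> step_arm --targets "-1 -2.5 0 -1;-1 -5 0 -2;-1.1 -7.5 0 -2.5;-1.3 -10 0 -3.5"

```text
t: 14.85
tcp_pos: [0.4998, -0.0968, 0.0848]
tool_rot: [-0.074, 0.997, 0.001, -0.001]
force: [2.3, 6.4, 2.8]
finger_gap: 0.371
gripper_force: 2.6
```

>>> step_arm --targets "0 -2.5 0 -1;-0.2 -5 0 -2;-0.3 -7.5 0 -2.7;-0.4 -10 0 -3.6"

```text
t: 15.25
tcp_pos: [0.5017, -0.1065, 0.0848]
tool_rot: [-0.106, 0.994, 0.001, -0.001]
force: [1.9, 6.2, 1.3]
finger_gap: 0.367
gripper_force: 2.6
```

>>> step_arm --targets "0 -2.5 0 -1;-0.2 -5 0 -2;-0.3 -7.5 0 -2.7;-0.4 -10 0 -3.6"

```text
t: 15.65
tcp_pos: [0.504, -0.1161, 0.0847]
tool_rot: [-0.137, 0.991, 0.001, -0.001]
force: [2.2, 5.5, 0.9]
finger_gap: 0.371
gripper_force: 2.6
```

Run:
```python
from h import *
arc(.67,30,0)
im=snap("side","t")[150:250,240:365,::-1]
cv2.imwrite("pics/u.png",cv2.resize(im,None,fx=6,fy=6,interpolation=cv2.INTER_CUBIC))
```

```text
a 0.265 h 105.7 Ft 4.78 r 0.1606 q6 -2.29
-0.6 -2.2 0 -0.2;-0.6 -4.3 0 -1.0;-0.7 -6.5 0 -1.8;-0.8 -8.6 0 -2.5;-0.9 -10.8 0 -3.3;-1.0 -13.0 0 -4.1;-1.2 -15.1 0 -4.9;-1.4 -17.3 0 -5.6;-1.6 -19.4 0 -6.4;-1.9 -21.6 0 -7.2;-2.1 -23.7 0 -8.0;-2.5 -25.8 0 -8.7;-2.8 -28.0 0 -9.5;-3.2 -30.1 0 -10.3;-3.6 -32.2 0 -11.1;-4.0 -34.3 0 -11.8;-4.5 -36.4 0 -12.6;-4.9 -38.6 0 -13.4;-5.5 -40.7 0 -14.1;-6.0 -42.7 0 -14.9;-6.6 -44.8 0 -15.7;-7.2 -46.9 0 -16.5;-7.8 -49.0 0 -17.2;-8.4 -51.0 0 -18.0;-9.1 -53.1 0 -18.8;-9.8 -55.1 0 -19.6;-10.6 -57.2 0 -20.3;-11.3 -59.2 0 -21.1;-12.1 -61.2 0 -21.9;-12.9 -63.2 0 -22.7
```

View pics/u.png

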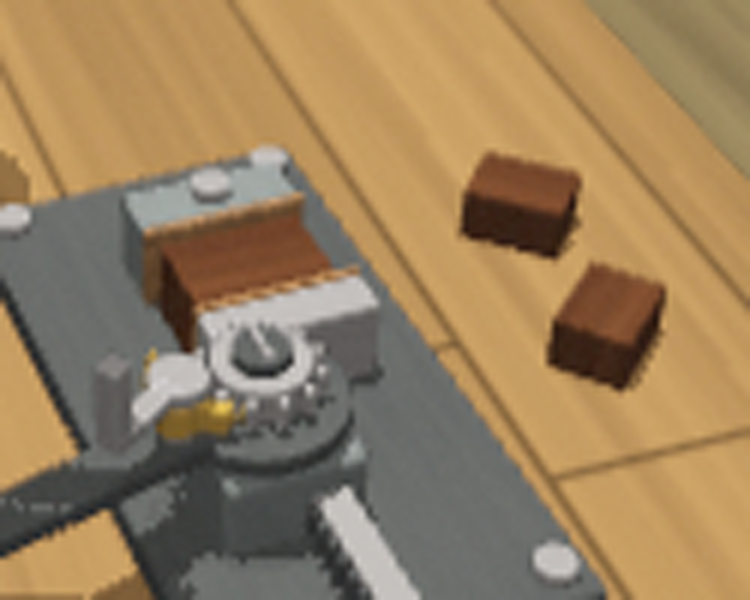

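>>> step_arm --targets "-0.6 -2 0 -0.5;-0.6 -4 0 -1;-0.7 -6 0 -2"

```text
t: 16.0
tcp_pos: [0.5056, -0.1214, 0.0847]
tool_rot: [-0.154, 0.988, 0.001, -0.002]
force: [0.2, 5.4, 1.7]
finger_gap: 0.368
gripper_force: 2.6
```

>>> step_arm --targets "0 -2 0 -0.7;-0.1 -4 0 -1.4;-0.2 -6 0 -2.1"

```text
t: 16.3
tcp_pos: [0.5076, -0.127, 0.0846]
tool_rot: [-0.172, 0.985, 0.001, -0.002]
force: [0.1, 5.8, 2.2]
finger_gap: 0.371
gripper_force: 2.6
```

```bash
python3 -c "
from h import *
ft(5);arc(.5,3,0)"
```

```text
a 0.340 Ft mean 4.80 sd 0.38
a 0.34 h 109.8 Ft 4.85 r 0.1604 q6 -2.38
-0.6 -8.6 0 -2.7;-1.2 -17.1 0 -5.8;-2.3 -25.6 0 -8.8
```

>>> step_arm --targets "-0.2 -2 0 -0.7;-0.2 -4 0 -1.4;-0.4 -6 0 -2.1"

```text
t: 16.85
tcp_pos: [0.51, -0.1328, 0.0847]
tool_rot: [-0.19, 0.982, 0.001, -0.002]
force: [-2.7, 5.3, 3.8]
finger_gap: 0.371
gripper_force: 2.7
```

>>> step_arm --targets "0 -2 0 -0.7;-0.1 -4 0 -1.4;-0.2 -6 0 -2.1"

```text
t: 17.15
tcp_pos: [0.5124, -0.1383, 0.0847]
tool_rot: [-0.208, 0.978, 0.001, -0.002]
force: [-2.0, 5.3, 3.2]
finger_gap: 0.369
gripper_force: 2.7
```

>>> step_arm --targets "0 -2 0 -0.7;-0.1 -4 0 -1.4;-0.2 -6 0 -2.1"

```text
t: 17.45
tcp_pos: [0.515, -0.1437, 0.0847]
tool_rot: [-0.226, 0.974, 0.001, -0.002]
force: [-1.5, 5.1, 2.7]
finger_gap: 0.366
gripper_force: 2.7
```

>>> step_arm --targets "0 -2 0 -0.7;-0.1 -4 0 -1.4;-0.2 -6 0 -2.1;-0.3 -8 0 -2.8"

```text
t: 17.85
tcp_pos: [0.5189, -0.1507, 0.0847]
tool_rot: [-0.25, 0.968, 0.001, -0.001]
force: [-1.5, 4.9, 2.0]
finger_gap: 0.366
gripper_force: 2.6
```

>>> step_arm --targets "0 -2 0 -0.7;-0.1 -4 0 -1.4;-0.2 -6 0 -2.1;-0.3 -8 0 -2.8"

```text
t: 18.25
tcp_pos: [0.523, -0.1575, 0.0846]
tool_rot: [-0.273, 0.962, 0.001, -0.001]
force: [-0.8, 6.1, 3.0]
finger_gap: 0.367
gripper_force: 2.6
```

>>> step_arm --targets "0 -2 0 -0.7;-0.1 -4 0 -1.4;-0.2 -6 0 -2.1;-0.3 -8 0 -2.8"

```text
t: 18.65
tcp_pos: [0.5275, -0.1641, 0.0846]
tool_rot: [-0.297, 0.955, 0.001, -0.001]
force: [-0.5, 5.7, 2.5]
finger_gap: 0.37
gripper_force: 2.6
```

```bash
python3 -c "
from h import *
ft(2);arc(.67,3,0);arc(-.5,11,0)"
```

```text
a 0.604 Ft mean 4.94 sd 0.10
a 0.604 h 124.5 Ft 4.84 r 0.1594 q6 -2.68
0.6 -3.5 0 -1.3;0.4 -7.1 0 -2.6;0.2 -10.6 0 -3.9
a 0.604 h 124.5 Ft 4.84 r 0.1594 q6 -2.68
-0.2 16.0 0 5.7;-2.6 31.9 0 11.4;-6.5 47.4 0 17.2;-12.0 62.5 0 22.9;-19.0 77.0 0 28.7;-27.4 90.6 0 34.4;-37.1 103.4 0 40.2;-48.1 115.1 0 45.9;-60.2 125.7 0 51.7;-73.2 135.0 0 57.4;-87.2 143.0 0 63.2
```

Still running free; going back for another stroke.

>>> step_arm --targets "0 16 0 6;-2.5 32 0 11.5;-6.5 47.5 0 17;-12 62.5 0 23;-19 77 0 29;-27.5 90.5 0 34.5;-37 103.5 0 40;-48 115 0 46;-60 126 0 52;-73 135 0 57.5;-87 143 0 63;-87 143 0 63"

```text
t: 19.95
tcp_pos: [0.5209, 0.0021, 0.0849]
tool_rot: [0.245, 0.97, -0.001, 0.001]
force: [0.2, -0.2, -0.4]
finger_gap: 0.366
gripper_force: 0.0
```

Run:
```python
from h import *
arc(-.1,12,0)
b=snap("top","v2")
for c in("side","top"):
 if c=="side": snap("side","v")
 for n in ("jaw_face","anvil","blank","lever_tip","lever_pivot"):
  for r in manip.mark_of(c,n)[:1]: print(c,n,round(r["p"],2),at(c,r["position"],Z[n]).round(4))
im=cv2.imread("pics/v.png")[150:250,240:365]
cv2.imwrite("pics/w.png",cv2.resize(im,None,fx=6,fy=6,interpolation=cv2.INTER_CUBIC))
```

```text
a -0.504 h 61.7 Ft -0.12 r 0.1577 q6 -1.29
2.3 -5.4 0 -1.4;2.1 -10.7 0 -3.3;1.7 -16.1 0 -5.2;1.1 -21.5 0 -7.2;0.3 -26.8 0 -9.1;-0.6 -32.1 0 -11.0;-1.7 -37.4 0 -13.0;-3.0 -42.6 0 -14.9;-4.5 -47.8 0 -16.8;-6.2 -52.9 0 -18.7;-8.0 -58.0 0 -20.7;-10.0 -63.0 0 -22.6
side jaw_face 0.85 [0.6962 0.0104 0.057 ]
side anvil 0.82 [0.6938 0.0454 0.018 ]
side blank 0.77 [ 0.8226 -0.0313  0.018 ]
side lever_tip 0.75 [ 0.5948 -0.0462  0.127 ]
side lever_pivot 0.69 [ 0.6268 -0.051   0.127 ]
top jaw_face 0.98 [ 0.6926 -0.0055  0.057 ]
top anvil 0.82 [0.693  0.0522 0.018 ]
top blank 0.94 [0.689  0.0216 0.018 ]
top lever_tip 0.49 [ 0.5851 -0.0463  0.127 ]
top lever_pivot 0.73 [ 0.6278 -0.0667  0.127 ]
```

View pics/w.png

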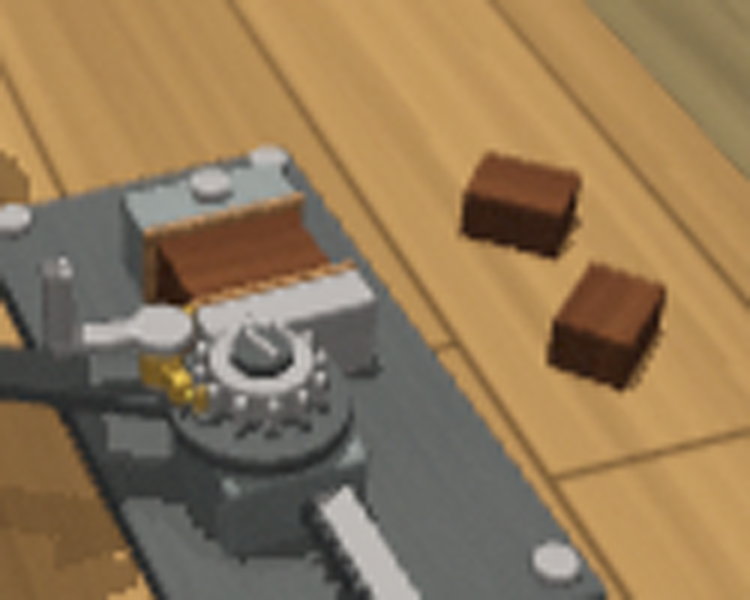

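The blank now looks almost flush with the stop (around (270,190)). I drive on in fine steps and watch the pad force, which is 2.6 when free; I'll stop at about 3.4.

>>> step_arm --targets "2 -4 0 -1.5;2 -8 0 -2.5;2 -12 0 -4;1.5 -16 0 -5.5"

```text
t: 20.95
tcp_pos: [0.511, -0.0116, 0.085]
tool_rot: [0.199, 0.98, 0.0, 0.0]
force: [0.8, 1.2, 0.3]
finger_gap: 0.369
gripper_force: 0.5
```

>>> step_arm --targets "0 -3 0 -1;-0.2 -6 0 -2.1;-0.3 -9 0 -3.2"

```text
t: 21.25
tcp_pos: [0.5077, -0.0201, 0.0849]
tool_rot: [0.171, 0.985, 0.0, 0.0]
force: [0.1, -0.0, -0.2]
finger_gap: 0.366
gripper_force: 0.5
```

>>> step_arm --targets "0 -3 0 -1;-0.2 -6 0 -2.1;-0.3 -9 0 -3.2"

```text
t: 21.55
tcp_pos: [0.5048, -0.0286, 0.0849]
tool_rot: [0.143, 0.99, -0.0, 0.0]
force: [1.0, 1.5, 0.5]
finger_gap: 0.372
gripper_force: 0.4
```

>>> step_arm --targets "0 -3 0 -1;-0.2 -6 0 -2.1;-0.3 -9 0 -3.2"

```text
t: 21.85
tcp_pos: [0.5025, -0.0373, 0.0849]
tool_rot: [0.116, 0.993, 0.0, 0.0]
force: [1.1, 1.0, -0.4]
finger_gap: 0.371
gripper_force: 0.5
```

```bash
python3 -c "
from h import *
arc(.3,12,0)"
```

```text
a -0.23 h 76.7 Ft 1.19 r 0.1607 q6 -1.64
-0.9 -7.1 0 -2.6;-1.4 -14.1 0 -5.2;-2.2 -21.1 0 -7.7;-3.3 -28.1 0 -10.2;-4.7 -35.0 0 -12.8;-6.4 -41.9 0 -15.3;-8.4 -48.7 0 -17.8;-10.7 -55.3 0 -20.4;-13.3 -61.9 0 -22.9;-16.2 -68.4 0 -25.4;-19.4 -74.7 0 -28.0;-22.9 -80.8 0 -30.5
```

>>> step_arm --targets "-0.3 -3 0 -1;-0.5 -6 0 -2.1;-0.7 -9 0 -3.2"

```text
t: 22.15
tcp_pos: [0.5008, -0.0462, 0.0848]
tool_rot: [0.088, 0.996, 0.0, -0.0]
force: [0.2, 1.1, 0.4]
finger_gap: 0.373
gripper_force: 0.5
```

>>> step_arm --targets "0 -2 0 -0.7;-0.1 -4 0 -1.4;-0.2 -6 0 -2.1"

```text
t: 22.45
tcp_pos: [0.5, -0.052, 0.0848]
tool_rot: [0.07, 0.998, 0.0, -0.0]
force: [0.1, 0.8, -0.0]
finger_gap: 0.368
gripper_force: 0.5
```

>>> step_arm --targets "0 -2 0 -0.7;-0.1 -4 0 -1.4;-0.2 -6 0 -2.1"

```text
t: 22.75
tcp_pos: [0.4994, -0.058, 0.0848]
tool_rot: [0.052, 0.999, 0.0, -0.0]
force: [-0.4, 1.2, 0.3]
finger_gap: 0.37
gripper_force: 0.5
```

>>> step_arm --targets "0 -2 0 -0.7;-0.1 -4 0 -1.4;-0.2 -6 0 -2.1"

```text
t: 23.05
tcp_pos: [0.4991, -0.0641, 0.0848]
tool_rot: [0.033, 0.999, 0.0, -0.0]
force: [-0.5, 1.3, 1.0]
finger_gap: 0.372
gripper_force: 0.5
```

>>> step_arm --targets "0 -3 0 -1;-0.2 -6 0 -2.1;-0.3 -9 0 -3.2"

```text
t: 23.35
tcp_pos: [0.4989, -0.0731, 0.0848]
tool_rot: [0.005, 1.0, 0.0, 0.0]
force: [0.7, 0.5, -0.1]
finger_gap: 0.371
gripper_force: 0.9
```

>>> step_arm --targets "0 -2 0 -0.7;-0.1 -4 0 -1.4;-0.2 -6 0 -2.1"

```text
t: 23.65
tcp_pos: [0.4991, -0.0788, 0.0848]
tool_rot: [-0.013, 1.0, 0.0, 0.0]
force: [1.9, 3.5, -1.5]
finger_gap: 0.367
gripper_force: 1.6
```

>>> step_arm --targets "0 -2 0 -0.7;-0.1 -4 0 -1.4;-0.2 -6 0 -2.1"

```text
t: 23.95
tcp_pos: [0.4995, -0.0848, 0.0848]
tool_rot: [-0.031, 1.0, 0.0, 0.0]
force: [1.8, 4.6, -1.5]
finger_gap: 0.37
gripper_force: 2.3
```

>>> step_arm --targets "0 -1.5 0 -0.5;-0.1 -3 0 -1.1;-0.1 -4 0 -1.4"

```text
t: 24.25
tcp_pos: [0.4999, -0.0887, 0.0848]
tool_rot: [-0.043, 0.999, 0.0, 0.0]
force: [2.7, 5.2, -1.1]
finger_gap: 0.37
gripper_force: 2.6
```

>>> step_arm --targets "0 -1.5 0 -0.5;-0.1 -3 0 -1.1;-0.1 -4 0 -1.4"

```text
t: 24.55
tcp_pos: [0.5003, -0.0926, 0.0848]
tool_rot: [-0.055, 0.998, 0.0, 0.0]
force: [2.1, 5.7, -1.8]
finger_gap: 0.373
gripper_force: 2.6
```

>>> step_arm --targets "0 -1.5 0 -0.5;-0.1 -3 0 -1.1;-0.1 -4 0 -1.4"

```text
t: 24.85
tcp_pos: [0.501, -0.0966, 0.0848]
tool_rot: [-0.067, 0.998, 0.0, 0.0]
force: [2.8, 5.3, -1.4]
finger_gap: 0.37
gripper_force: 2.6
```

>>> step_arm --targets "0 -1.5 0 -0.5;-0.1 -3 0 -1.1;-0.1 -4 0 -1.4"

```text
t: 25.15
tcp_pos: [0.5016, -0.1005, 0.0848]
tool_rot: [-0.08, 0.997, 0.0, 0.0]
force: [2.4, 6.0, -0.8]
finger_gap: 0.375
gripper_force: 2.6
```

>>> step_arm --targets "0 -1.5 0 -0.5;-0.1 -3 0 -1.1;-0.1 -4 0 -1.4"

```text
t: 25.45
tcp_pos: [0.5025, -0.1044, 0.0848]
tool_rot: [-0.092, 0.996, 0.0, 0.0]
force: [2.3, 6.1, -2.3]
finger_gap: 0.371
gripper_force: 2.6
```

Running free; continue a bit.

>>> step_arm --targets "0 -2 0 -0.7;-0.1 -4 0 -1.4;-0.2 -6 0 -2.1"

```text
t: 25.75
tcp_pos: [0.5037, -0.1102, 0.0848]
tool_rot: [-0.11, 0.994, 0.0, 0.0]
force: [1.4, 5.4, -0.8]
finger_gap: 0.37
gripper_force: 2.6
```

>>> step_arm --targets "0 -2 0 -0.7;-0.1 -4 0 -1.4;-0.2 -6 0 -2.1"

```text
t: 26.05
tcp_pos: [0.5051, -0.1159, 0.0848]
tool_rot: [-0.128, 0.992, 0.0, 0.0]
force: [1.9, 5.7, -0.5]
finger_gap: 0.364
gripper_force: 2.6
```

>>> step_arm --targets "0 -2 0 -0.7;-0.1 -4 0 -1.4;-0.2 -6 0 -2.1"

```text
t: 26.35
tcp_pos: [0.5066, -0.1214, 0.0848]
tool_rot: [-0.146, 0.989, 0.001, 0.0]
force: [1.4, 8.2, -1.1]
finger_gap: 0.37
gripper_force: 3.0
```

```bash
python3 -c "
from h import *
arc(.66,30,0)"
```

```text
a 0.301 h 106.8 Ft 7.39 r 0.1596 q6 -2.32
0.4 -1.9 0 -1.1;0.3 -3.8 0 -1.8;0.2 -5.7 0 -2.5;0.1 -7.6 0 -3.2;0.0 -9.6 0 -3.9;-0.1 -11.5 0 -4.6;-0.3 -13.4 0 -5.3;-0.5 -15.3 0 -5.9;-0.7 -17.2 0 -6.6;-0.9 -19.1 0 -7.3;-1.2 -21.0 0 -8.0;-1.4 -22.9 0 -8.7;-1.7 -24.7 0 -9.4;-2.1 -26.6 0 -10.0;-2.4 -28.5 0 -10.7;-2.8 -30.4 0 -11.4;-3.2 -32.3 0 -12.1;-3.6 -34.1 0 -12.8;-4.0 -36.0 0 -13.5;-4.5 -37.8 0 -14.2;-4.9 -39.7 0 -14.8;-5.4 -41.5 0 -15.5;-6.0 -43.4 0 -16.2;-6.5 -45.2 0 -16.9;-7.1 -47.0 0 -17.6;-7.7 -48.9 0 -18.3;-8.3 -50.7 0 -18.9;-8.9 -52.5 0 -19.6;-9.6 -54.3 0 -20.3;-10.2 -56.1 0 -21.0
```

>>> step_arm --targets "0 -1 0 -0.3;0 -2 0 -0.7"

```text
t: 26.55
tcp_pos: [0.507, -0.1231, 0.0848]
tool_rot: [-0.152, 0.988, 0.001, -0.0]
force: [2.5, 8.0, 0.2]
finger_gap: 0.37
gripper_force: 3.2
```

```bash
python3 -c "
from h import *
print(manip.sense()['gripper_force']);ft(3);print(manip.sense()['gripper_force'])"
```

```text
3.1946537643671036
a 0.313 Ft mean 5.77 sd 0.36
2.8204645961523056
```

>>> step_arm --targets "0 -1 0 -0.3;0 -2 0 -0.7"

```text
t: 26.9
tcp_pos: [0.5074, -0.1247, 0.0848]
tool_rot: [-0.158, 0.987, 0.001, -0.0]
force: [1.6, 7.9, -0.2]
finger_gap: 0.367
gripper_force: 3.4
```

```bash
python3 -c "
from h import *
ft(3);print(manip.sense()['gripper_force'])"
```

```text
a 0.324 Ft mean 6.64 sd 0.61
3.0537794530391693
```

>>> step_arm --targets "0 -1 0 -0.3;0 -2 0 -0.7"

```text
t: 27.25
tcp_pos: [0.5079, -0.1264, 0.0848]
tool_rot: [-0.164, 0.986, 0.001, -0.0]
force: [1.4, 8.4, -0.4]
finger_gap: 0.368
gripper_force: 3.6
```

```bash
python3 -c "
from h import *
ft(3);print(manip.sense()['gripper_force'])"
```

```text
a 0.335 Ft mean 6.80 sd 0.23
3.249346688389778
```

Firm at about 7 N. I'll back off, open and lift away.

>>> step_arm --targets "0 2 0 0;0 4 0 0;0 4 0 0;0 4 0 0;0 4 0 0" --gripper 0.35

```text
t: 27.9
tcp_pos: [0.5065, -0.124, 0.0847]
tool_rot: [-0.164, 0.986, 0.0, -0.001]
force: [-1.6, 2.9, -1.3]
finger_gap: 0.651
gripper_force: 1.6
```

>>> step_arm --targets "0 4 -20 0;0 4 -50 0;0 4 -90 0;0 4 -130 0;60 4 -150 0;100 4 -150 0;100 4 -150 0"

```text
t: 28.6
tcp_pos: [0.407, -0.1537, 0.2359]
tool_rot: [-0.163, 0.987, -0.001, -0.001]
force: [0.2, 1.0, 0.3]
finger_gap: 0.65
gripper_force: 0.0
```

Run:
```python
from h import *
s=manip.sense();print(s["tcp_pos"],s["force"])
im=snap("side","x")[140:260,190:345,::-1]
cv2.imwrite("pics/y.png",cv2.resize(im,None,fx=5,fy=5,interpolation=cv2.INTER_CUBIC))
```

```text
[ 0.40700077 -0.15366362  0.23590132] [0.15729195 1.0441924  0.25800915]
```

View pics/y.png

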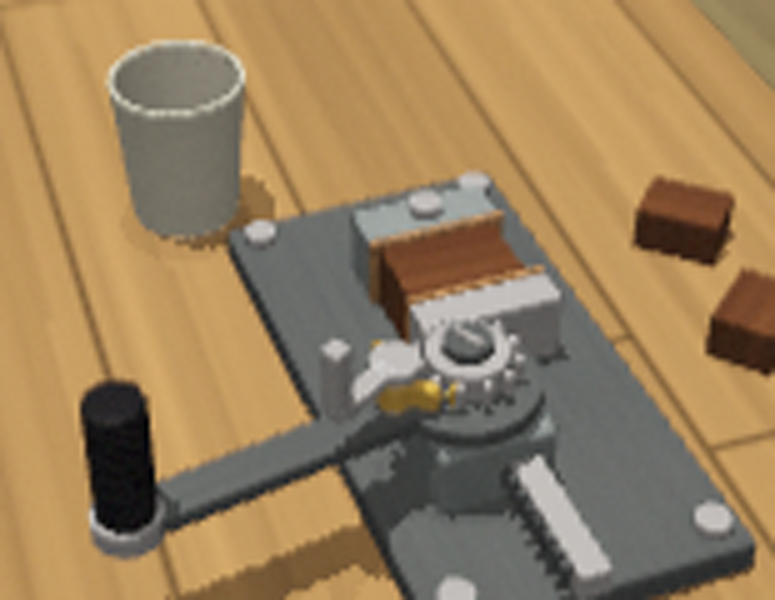

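Run:
```python
from h import *
manip.snapshot("top")
print(at("side",(212.6,217.6),.13))
for c in("side","top"):
 for n in("handle_grip","lever_tip","lever_pivot","blank"):
  print(c,n,[(round(r["p"],2),at(c,r["position"],Z[n])[:2].round(3)) for r in manip.mark_of(c,n)[:2]])
```

```text
[ 0.50259213 -0.09956056  0.13      ]
side handle_grip [(0.68, array([ 0.503, -0.103]))]
side lever_tip [(0.78, array([ 0.594, -0.1  ])), (0.45, array([ 0.648, -0.085]))]
side lever_pivot [(0.61, array([ 0.646, -0.083])), (0.5, array([ 0.621, -0.081]))]
side blank [(0.76, array([ 0.825, -0.035])), (0.66, array([0.693, 0.026]))]
top handle_grip [(0.72, array([ 0.494, -0.094])), (0.18, array([0.566, 0.155]))]
top lever_tip [(0.45, array([ 0.593, -0.094])), (0.23, array([ 0.663, -0.002]))]
top lever_pivot [(0.72, array([ 0.626, -0.074])), (0.52, array([ 0.504, -0.268]))]
top blank [(0.9, array([0.687, 0.027])), (0.82, array([0.826, 0.065]))]
```

The blank stands flush between the cork faces (at about (447,258) in the crop) and the lever is on the tightening side. The handle has sprung back some 25 mm, though, so I'll feel whether the clamping held by pushing lightly again.

```bash
python3 -c "
from h import *
go(.500,-.101,.15,100);go(.5,-.101,.085,100)"
```

```text
row [-100.2   20.    84.5] turn 9.0 heading 109.0
row [-100.2   20.   149.5] turn 9.0 heading 109.0
```

>>> step_arm --targets "-50 10 0 4;-100 20 30 9;-100 20 70 9;-100 20 100 9;-100 20 125 9;-100 20 150 9;-100 20 150 9"

```text
t: 29.8
tcp_pos: [0.4974, -0.1002, 0.0818]
tool_rot: [-0.087, 0.996, 0.002, -0.003]
force: [-0.5, 0.9, -0.6]
finger_gap: 0.648
gripper_force: 0.0
```

>>> step_arm --targets "0 0 0 0;0 0 0 0;0 0 0 0;0 0 0 0" --gripper 0.63

```text
t: 30.2
tcp_pos: [0.5, -0.1017, 0.086]
tool_rot: [-0.086, 0.996, -0.001, 0.001]
force: [-1.2, -0.1, 0.9]
finger_gap: 0.37
gripper_force: 0.0
```

>>> step_arm --targets "0 -2 0 -0.7;-0.1 -4 0 -1.4;-0.2 -6 0 -2.1"

```text
t: 30.5
tcp_pos: [0.5005, -0.1072, 0.0851]
tool_rot: [-0.105, 0.994, 0.0, 0.0]
force: [-0.3, 2.7, 1.2]
finger_gap: 0.368
gripper_force: 1.0
```

>>> step_arm --targets "0 -2 0 -0.7;-0.1 -4 0 -1.4;-0.2 -6 0 -2.1"

```text
t: 30.8
tcp_pos: [0.5018, -0.1128, 0.0848]
tool_rot: [-0.123, 0.992, 0.0, -0.0]
force: [0.9, 3.3, 2.8]
finger_gap: 0.37
gripper_force: 1.7
```

>>> step_arm --targets "0 -2 0 -0.7;-0.1 -4 0 -1.4;-0.2 -6 0 -2.1"

```text
t: 31.1
tcp_pos: [0.5034, -0.1186, 0.0848]
tool_rot: [-0.141, 0.99, 0.0, -0.0]
force: [1.0, 5.3, 2.9]
finger_gap: 0.366
gripper_force: 2.5
```

>>> step_arm --targets "0 -1.5 0 -0.5;-0.1 -3 0 -1;-0.2 -4.5 0 -1.5"

```text
t: 31.4
tcp_pos: [0.5047, -0.1225, 0.0848]
tool_rot: [-0.154, 0.988, 0.001, -0.0]
force: [-0.5, 6.2, 3.4]
finger_gap: 0.372
gripper_force: 3.0
```

```bash
python3 -c "
from h import *
ft(2);print(manip.sense()['gripper_force'])"
```

```text
a 0.306 Ft mean 5.62 sd 0.18
2.5166505575180054
```

>>> step_arm --targets "0 -1.5 0 -0.5;-0.1 -3 0 -1;-0.2 -4.5 0 -1.5"

```text
t: 31.8
tcp_pos: [0.506, -0.1263, 0.0848]
tool_rot: [-0.167, 0.986, 0.001, -0.001]
force: [0.3, 7.7, 4.3]
finger_gap: 0.367
gripper_force: 3.5
```

```bash
python3 -c "
from h import *
ft(3);print(manip.sense()['gripper_force'])"
```

```text
a 0.330 Ft mean 5.91 sd 0.31
3.0157839506864548
```

The force climbs straight through the free-running level back to 7 N at the same spot, so the jaw held; the spring-back is only handle wind-up. I'll let it unwind and release.

>>> step_arm --targets "0 5 0 2;-0.5 10 0 4;-1 15 0 6;-1.5 20 0 7;-2 25 0 9;-2 28 0 10;-2 28 0 10"

```text
t: 32.65
tcp_pos: [0.4994, -0.1005, 0.0848]
tool_rot: [-0.081, 0.997, -0.0, 0.0]
force: [0.4, -0.4, -1.0]
finger_gap: 0.372
gripper_force: 0.0
```

>>> step_arm --targets "0 0 0 0;0 0 0 0;0 0 0 0;0 0 -20 0;0 0 -60 0;0 0 -100 0;0 0 -150 0;0 0 -150 0;0 0 -150 0" --gripper 0.35

```text
t: 33.55
tcp_pos: [0.4999, -0.1006, 0.2362]
tool_rot: [-0.08, 0.997, -0.001, 0.002]
force: [-0.4, 0.6, 0.1]
finger_gap: 0.648
gripper_force: 0.0
```

```bash
python3 -c "
from h import *
s=manip.sense();print(s['tcp_pos'],s['force'],s['gripper_force'])
manip.snapshot('side')
for n in('lever_tip','lever_pivot','handle_grip'):
  print(n,[(round(r['p'],2),at('side',r['position'],Z[n])[:2].round(3)) for r in manip.mark_of('side',n)[:2]])
print(manip.sign_off())"
```

```text
[ 0.49989817 -0.10063091  0.23622068] [-0.40788799  0.59460397  0.08861228] 0.0
lever_tip [(0.52, array([ 0.594, -0.089]))]
lever_pivot [(0.71, array([ 0.628, -0.077]))]
handle_grip [(0.89, array([ 0.501, -0.095]))]
the job is handed in; nothing more can be done
None
```

I handed the job in at about 34 s, and no pass or fail result came back: the lever is on the tightening side, the blank is against the stop at roughly 35 N (estimated from about 7 N at the grip), and the gripper is clear of everything.

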